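# Square a marble plinth into the bench stop

## Robot

A 6-joint arm with a two-finger parallel gripper is mounted at the origin on the work surface. World frame = base frame: x ahead of the robot, y to its left, z up, the work surface at z = 0. Lengths are in m, angles in rad, forces in N, time in s.
With the tool pointing down it reaches from about 0.325 to 0.775 m from the base axis. Payload 9.3 kg.
Tool frame: the origin (TCP) lies midway between the tips of the shut fingers; the grasp point (between the pads) lies 19 mm behind it (ctrl.grip_depth is the distance from the TCP to the grasp point, in m); z points along the fingers, y is the line along which they close (so a half turn about z gives the same grasp; the last joint's range is limited). The gripper opens to 85 mm and grips with 20 to 120 N. Pads are 22 mm wide; open, the fingers measure 114 mm over their backs; the gripper's body (76 mm by 85 mm) begins 54 mm behind the grasp point. The pads swing forward as they close: fully open they stand 13 mm farther back than shut.
Start: joints at [1.076, 0.259, 0.021, 1.334, 0, 1.418], TCP at [0.184, 0.518, 0.199] pointing down, gripper open.
Joint ranges: [-3.04, 3.04], [-0.91, 1.82], [-1.04, 1.36], [-1.92, 1.95], [-1.52, 1.45], [-3.14, 3.14]. Speed limits (rad/s): [2.22, 2.22, 2.79, 3.14, 3.14, 3.14].

## Interface

Orientations are given as a unit quaternion [w, x, y, z].
In Python, from workcell import ctrl gives the robot as it stands.
- The arm moves only by the tool jog_arm, never from a script. Its argument "steps" is a list of rows, each an object with "rot": the turn, a rotation vector about the tool's x, y, z in degrees, a list of three; "delta_pos": the shift along the tool's x, y, z in cm, a list of three; "jaw": the gripper command: -1 is fully open, 1 is shut, values between are in proportion. A call has 1 to 20 rows; each row is the pose to reach, as a shift and turn from the pose commanded when the call began, along the tool's axes at that moment; what a row does not reach only later rows make up. A row lasts 1/8 s, in which the tool goes at most 62.5 mm and 10.7 degrees, less where a joint would pass 70% of its speed; a pose out of reach is approached as far as the arm can. A call with a gripper value outside its range is refused whole. The fingers move at their own pace and stop on an object; "squeeze" is the grip in N (left out, the last holds). Time passes only in rows, so rows that repeat a pose let the fingers close. It gives the time, the measured TCP pose, the force, the opening and the grip force at its end, in the units of the state.
- ctrl.get_obs(): the state, without advancing time (a new reading comes with each control period).
- ctrl.read_camera(name): name is "scene" or "top" or "wrist"; returns (picture, depth): 480x640x3 uint8, red, green, blue; 480x640 float32, m along the optical axis (not along the pixel's ray), 0 where there is no reading.
- ctrl.camera_params(name): a dict with "intrinsics" (3x3 intrinsics, pixels), "k1" (the pictures are not rectified: a ray, as slopes to the right and down, at radius r is drawn at 1 + k1 r^2 times it, then the intrinsics apply), "eye" and "rotation" of the camera in the world. Camera axes: x right, y down, z forward; pixel columns grow to the right and rows downward; lengths in m; the calibration is good to about 2 mm. A picture is of the moment at which its call begins: read the wrist's pose just before it. camera_params takes no time and is no camera call; for the wrist camera it gives the pose at the moment of the call.
- ctrl.hand_in(): hands the job in; it is judged then, once.
The state is a dict: "time_s": time; "joint_positions": joint angles; "joint_vel": joint speeds; "effort": joint torques, N m; "eef_pos": TCP position; "tool_rot": TCP orientation; "contact_force": force on the tool from outside, world axes, zero at the start; "moment": the same for the moment, N m; "gripper_width": finger opening in m; "grip_force": force on a finger pad.
Only numpy, scipy, OpenCV 4.12 (cv2) and the standard library are available. Lean on these libraries where they do the work, as an engineer would, in place of code of your own. Each camera call takes 0.05 s, during which the arm holds its last target. There are 200 camera calls.

## Task

Get the stepped marble plinth ready for carving: push it along the bench, without lifting it, until a long side lies flat against the wooden batten and one end is up against the fixed end stop, then leave the sliding jaw pushed up against its other end so that the plinth is trapped snugly between jaw and stop. Leave everything else on the bench where it is.

Things in the scene. Friction and masses are not known exactly. Their poses are not given: they have to be found in the camera images.
- bench_stop: wooden bench stop fixed to the bench: a batten 400 long, 30 thick, 40 mm high, with a fixed end stop arm at its +y end. Origin: bench-top height, in the batten's front face, mid-bay. x points square into the batten (away from the robot), y along it to the fixed stop (robot's left), z up. Batten: x 0 to 30, y -220 to 180 mm. Stop arm: x -65 to 0, y 145 to 180, 40 mm high
- corner (a point): inner corner of bench_stop at bench-top height, where the batten's front face meets the fixed stop's inner face (bench_stop x 0, y +145 mm); axes as bench_stop's. A plinth fully home has its centre at x -33, y -55 mm from here
- jaw (a joint): position (m) of the sliding jaw along the batten: 0 fully open, grows towards the fixed stop, limit 0.2; about 2.5 N friction, stays where left. Its inner face is at bench_stop y = -0.145 + value, its outer face 30 mm behind that. Reads 0.180 when it touches a plinth that is home
- jaw_outer (a point): centre of the jaw's outer face (looking away from the fixed stop), 22 mm above the bench, 35 mm in front of the batten; axes as bench_stop's. The jaw is a wooden arm 30 mm thick, from 2 to 65 mm in front of the batten, 3 to 41 mm above the bench, under an aluminium saddle 42 to 50 mm high that straddles the batten, with a screw head up to 55 mm
- plinth: stepped white marble plinth, loose, 0.6 to 0.95 kg: lower slab 66 mm (its x) by 110 mm (its y), 30 mm high, with a step 46 x 88 x 15 mm centred on top, 45 mm tall in all. Origin: centre of its underside, z up. Starts in front of the bay between jaw and fixed stop, its long side up to 29 degrees askew to the batten. Either long side may face the batten
- drum: plain round marble drum, 68 mm across, 50 mm tall; a bystander, origin at the centre of its underside
- tile: plain square marble block, 70 x 70 x 35 mm tall; a bystander, origin at the centre of its underside
- cup: lidded white paper cup, 82 mm across, 108 mm tall, standing; a bystander, origin at the centre of its underside
- hammer: hammer lying flat, about 220 mm long; a bystander, origin on its underside
- chisel: flat steel stone chisel lying on the bench, 190 mm long, up to 14 mm high; a bystander, origin on its underside
- rule: flat yellow folding rule, 200 x 30 x 6 mm; a bystander, origin at the centre of its underside
- sander: cork sanding block, 60 x 100 x 30 mm tall; a bystander, origin at the centre of its underside

How it is judged:
By the outcome, as a careful person would: the job done as asked, in the order asked, and still so for the second after the job is handed in, with the robot touching nothing.
It also fails if it takes over 51 s, if anything falls off the work surface, if the arm or the gripper's body presses on something with over 40 N, if the wrist force passes 120 N, or if a joint passes its speed limit or range.

## Working session

There is one attempt and no reset: what is moved stays moved. The work goes in short steps, Python scripts to look and compute and a tool call to move; the robot and the scene stay as the last step left them, time stands still between calls to the robot, and variables do not carry over. Pictures are saved under pics/ and viewed, at most 10 in all, crops included, and the job is handed in when it is done.

Besides the shell and the picture viewer there is one more tool, called after "Request:" as name([rows], argument=value, ...), one row to a line, values as JSON. jog_arm: Moves the arm, as the interface text tells. Its arguments: {"type":"object","properties":{"steps":{"type":"array","items":{"type":"object","properties":{"rot":{"type":"array","items":{"type":"number"}},"delta_pos":{"type":"array","items":{"type":"number"}},"jaw":{"type":"number"}}}},"squeeze":{"type":"number"}},"required":["steps"]}

```bash
mkdir -p pics; cat > h.py <<'E'
import numpy as np, cv2
from workcell import ctrl
def ray2plane(name,px,z,P=None):
    P=P or ctrl.camera_params(name)
    K=np.array(P["intrinsics"]);k1=P["k1"]
    px=np.atleast_2d(np.array(px,float))
    d=(px-[K[0,2],K[1,2]])/[K[0,0],K[1,1]]
    u=d.copy()
    for _ in range(20): u=d/(1+k1*(u**2).sum(1,keepdims=True))
    r=np.c_[u,np.ones(len(u))]@np.array(P["rotation"]).T
    e=np.array(P["eye"]); t=(z-e[2])/r[:,2]
    return e+t[:,None]*r
def cloud(name,dep,P=None):
    P=P or ctrl.camera_params(name)
    K=np.array(P["intrinsics"]);v,u=np.mgrid[0:480,0:640]
    d=np.stack([(u-K[0,2])/K[0,0],(v-K[1,2])/K[1,1]],-1);s=d.copy()
    for _ in range(20): s=d/(1+P["k1"]*(s**2).sum(-1,keepdims=True))
    p=np.concatenate([s,np.ones((480,640,1))],-1)*dep[...,None]
    return p@np.array(P["rotation"]).T+np.array(P["eye"])
E
python3 - <<'E'
from h import *
o=ctrl.get_obs();print(o)
for n in("top","scene"):
    im,d=ctrl.read_camera(n);cv2.imwrite(f"pics/{n}0.png",im[...,::-1]);np.savez(f"{n}0.npz",im=im,d=d)
    P=ctrl.camera_params(n);print(n,P["eye"],P["intrinsics"],P["k1"],np.round(P["rotation"],3))
E
```

```text
{'time_s': 0.0, 'joint_positions': array([ 1.07639941e+00,  2.59219744e-01,  2.07341323e-02,  1.33369621e+00,
       -4.51700251e-05,  1.41817422e+00]), 'joint_vel': array([-0.0011175 , -0.00037457, -0.00108948,  0.00128346, -0.0008529 ,
        0.00088692]), 'effort': array([-4.57449132e-04, -5.55644059e+01,  3.44532537e+01,  1.36938496e-02,
       -1.33794315e-04, -1.36540643e-05]), 'eef_pos': array([0.18420709, 0.51787989, 0.19864036]), 'tool_rot': array([-1.98808093e-04,  1.70056838e-01,  9.85434012e-01, -6.63990952e-04]), 'contact_force': array([ 1.27878012, -0.11231375,  0.16257338]), 'moment': array([0.01317299, 0.01549385, 0.0119664 ]), 'grip_force': 0.0, 'gripper_width': 0.0853391622049563}
top [0.36910936 0.00440543 1.27511864] [[621.85675819   0.         305.3303594 ]
 [  0.         621.85675819 223.86520564]
 [  0.           0.           1.        ]] -0.1909458261562011 [ 0.066 -0.697  0.713 -0.051]
scene [ 0.99609719 -0.43404904  0.94894552] [[467.21029319   0.         321.05973573]
 [  0.         467.21029319 234.10018158]
 [  0.           0.           1.        ]] -0.12255040251642188 [-0.279  0.887  0.349 -0.118]
```

View pics/top0.png

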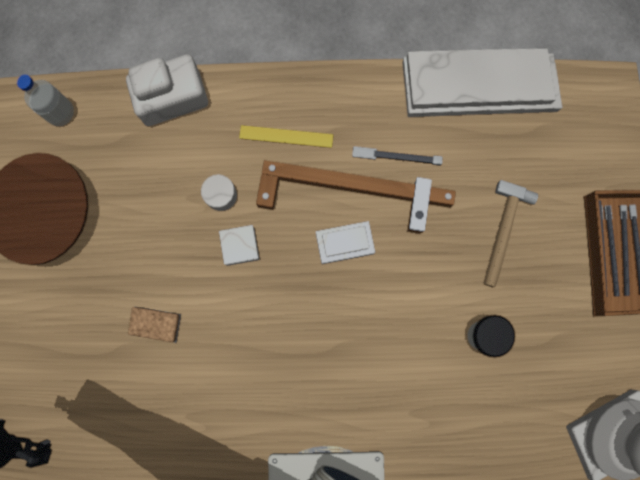

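View pics/scene0.png

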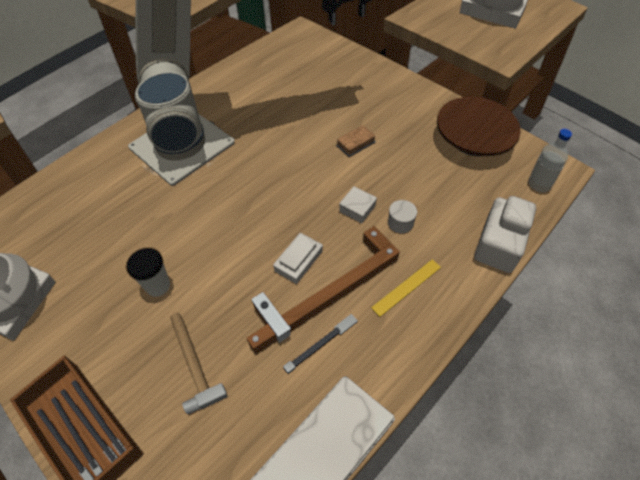

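The top view shows the plinth at about (345,242), the batten from (265,168) to (455,198), the stop arm at (268,190), the jaw at (421,205), the tile at (239,245) and the drum at (219,192). The scene view agrees.

```bash
sed -i 's/^def ray2plane/from scipy.spatial.transform import Rotation as R\ndef cp(n):\n    P=dict(ctrl.camera_params(n));q=np.array(P["rotation"])\n    if q.size==4: P["rotation"]=R.from_quat(q[[1,2,3,0]]).as_matrix()\n    return P\ndef ray2plane/; s/P or ctrl.camera_params(name)/P or cp(name)/' h.py
python3 - <<'E'
from h import *
f=np.load("top0.npz");im=f["im"];d=f["d"]
print(cp("top")["rotation"].round(3)); C=cloud("top",d)
for p in [(300,300),(345,242),(325,245),(239,245),(380,185),(421,190)]: print(p,C[p[1],p[0]].round(4))
hsv=cv2.cvtColor(im,cv2.COLOR_RGB2HSV);print([hsv[y,x] for x,y in[(345,242),(300,300),(350,182),(421,190),(268,190)]])
def comp(m,x,y):
    n,l,s,c=cv2.connectedComponentsWithStats(m.astype(np.uint8));k=l[y,x];return (l==k).astype(np.uint8) if k else None
w=(hsv[...,1]<60)&(hsv[...,2]>110)
for nm,(x,y),z in[("plinth",(345,242),.03),("tile",(239,245),.035),("jaw",(421,190),.05),("drum",(219,192),.05)]:
    c=comp(w,x,y)
    if c is None: print(nm,"none");continue
    cn=max(cv2.findContours(c,0,2)[0],key=cv2.contourArea)[:,0]
    W=ray2plane("top",cn,z)[:,:2]
    r=cv2.minAreaRect((W*1000).astype(np.float32));print(nm,r,cv2.boxPoints(r).round(1).tolist())
# batten: brown, high
m=(hsv[...,0]<14)&(hsv[...,1]>110)
c=comp(m,300,175)
if c is not None:
    cn=max(cv2.findContours(c,0,2)[0],key=cv2.contourArea)
    ap=cv2.approxPolyDP(cn,3,True)[:,0];print(ap.tolist());print((ray2plane("top",ap,.04)*1000).round(1)[:,:2].tolist())
E
```

```text
[[-0.021 -0.986  0.165]
 [-1.     0.024  0.019]
 [-0.023 -0.164 -0.986]]
(300, 300) [ 0.4245  0.0435 -0.0026]
(345, 242) [0.3691 0.0044 1.2751]
(325, 245) [ 0.5315 -0.01    0.0389]
(239, 245) [0.5362 0.1638 0.033 ]
(380, 185) [ 0.6514 -0.1251  0.0413]
(421, 190) [ 0.6373 -0.2071  0.0496]
[array([107,   9, 191], dtype=uint8), array([ 18,  87, 155], dtype=uint8), array([ 14, 137, 136], dtype=uint8), array([105,   8, 190], dtype=uint8), array([ 14, 136, 122], dtype=uint8)]
plinth ((537.9920654296875, -50.825870513916016), (70.31084442138672, 112.9111328125), 9.869383811950684) [[493.70001220703125, -1.2000000476837158], [513.0, -112.5], [582.2999877929688, -100.4000015258789], [563.0, 10.800000190734863]]
tile ((536.54541015625, 165.52980041503906), (74.318359375, 72.47346496582031), 8.959041595458984) [[494.20001220703125, 195.5], [505.5, 123.9000015258789], [578.9000244140625, 135.5], [567.5999755859375, 207.10000610351562]]
jaw ((609.52880859375, -204.7821044921875), (33.79252624511719, 110.2585678100586), 80.38005828857422) [[552.4000244140625, -212.1999969482422], [661.099975585937
[... 1375 characters left out ...]
3], [650.1, -194.9], [650.6, -174.4], [642.2, -173.9], [654.9, -168.4], [651.2, -147.7], [659.9, -133.8], [647.5, -127.1], [650.7, -170.3], [628.2, -150.8], [638.8, -143.1], [632.9, -126.5], [651.7, -123.2], [639.2, -124.7], [635.4, -108.2], [652.2, -100.7], [641.9, -96.3], [653.1, -66.1], [647.2, -51.7], [660.0, -37.8], [652.1, -21.3], [660.8, -5.2], [671.2, -11.6], [656.9, 3.0], [673.7, 6.7], [680.7, 33.1], [688.8, 18.6], [693.3, 30.8], [674.5, 37.3], [671.8, 14.9], [661.7, 29.4], [666.4, 47.7], [683.0, 39.2], [696.0, 51.3], [689.8, 55.5], [678.8, 41.3], [685.6, 57.6], [675.6, 76.2], [686.5, 90.4], [688.2, 76.0], [698.9, 80.0], [684.5, 92.5], [689.0, 102.7], [674.3, 107.0], [697.7, 110.9]]
```

```bash
python3 - <<'E'
from h import *
f=np.load("top0.npz");im=f["im"];d=f["d"];C=cloud("top",d)
hsv=cv2.cvtColor(im,cv2.COLOR_RGB2HSV)
b=(hsv[...,1]>105)&(C[...,0]>.58)&(C[...,0]<.72)&(C[...,1]>-.27)&(C[...,1]<.14)&(d>0)
m=b&(C[...,2]>.033)&(C[...,2]<.05)
P=C[m];print(len(P),P[:,2].mean())
# batten portion front/back edges by y bin, using top-face rays
e=[]
for y in np.arange(-.16,.05,.015):
    q=P[abs(P[:,1]-y)<.0075];
    if len(q)>20:e.append((y,*np.percentile(q[:,0],[3,97])))
e=np.array(e);print(e.round(4).tolist())
for k in(1,2): print(np.polyfit(e[:,0],e[:,k],1))
s=np.polyfit(e[:,0],(e[:,1]+e[:,2])/2,1);a=-np.arctan(s[0]);print("yaw deg",np.degrees(a))
ux=np.array([np.cos(a),np.sin(a)]);uy=np.array([-np.sin(a),np.cos(a)])
X=P[:,:2]@ux;Y=P[:,:2]@uy
bx=np.median(X[(Y<-.03)]) ;print("batten mid X",bx,"front",bx-.015,"pct",np.percentile(X[(Y<-.12)&(Y>-.25)],[2,98]))
A=X<bx-.03;print("arm n",A.sum(),"Y pct",np.percentile(Y[A],[2,50,98]),"X min",np.percentile(X[A],2))
print("Yrange batten",np.percentile(Y,[.5,99.5]))
w=(hsv[...,1]<60)&(C[...,2]>.044)&(C[...,2]<.06)&(C[...,1]<-.15)&(C[...,1]>-.25)&(C[...,0]>.53)&(C[...,0]<.7)
J=C[w];print("jaw saddle Y",np.percentile(J[:,:2]@uy,[2,50,98]),"X",np.percentile(J[:,:2]@ux,[2,98]))
w=(hsv[...,1]<60)&(C[...,2]>.022)&(C[...,2]<.055)&(abs(C[...,1]+.05)<.08)&(abs(C[...,0]-.535)<.06)
p=C[w];r=cv2.minAreaRect((p[:,:2]*1000).astype(np.float32));print("plinth",r,len(p))
for n,c in(("plinth",np.array([.538,-.051])),("tile",np.array([.5365,.1655]))):print(n,"bench-rot",c@ux,c@uy)
E
```

```text
2831 0.038968141938182134
[[-0.16, 0.6294, 0.6584], [-0.145, 0.6337, 0.6614], [-0.13, 0.6368, 0.6642], [-0.115, 0.6392, 0.6669], [-0.1, 0.6427, 0.6697], [-0.085, 0.6449, 0.6733], [-0.07, 0.6481, 0.6766], [-0.055, 0.6506, 0.6785], [-0.04, 0.6541, 0.6816], [-0.025, 0.6566, 0.6851], [-0.01, 0.6598, 0.6875], [0.005, 0.6623, 0.691], [0.02, 0.6656, 0.693], [0.035, 0.6682, 0.696], [0.05, 0.6708, 0.6998]]
[0.19371908 0.66151451]
[0.19526389 0.68961443]
yaw deg -11.006137707120438
batten mid X 0.6617528369243361 front 0.646752836924336 pct [0.64814594 0.67775537]
arm n 354 Y pct [0.21096441 0.22720686 0.24450732] X min 0.583876716205009
Yrange batten [-0.14263768  0.24455316]
jaw saddle Y [-0.09876034 -0.08394627 -0.06904331] X [0.58657579 0.68819735]
plinth ((539.3804321289062, -51.31990051269531), (67.33894348144531, 110.92274475097656), 9.334992408752441) 1772
plinth bench-rot 0.5378410465227241 0.05264986871152671
tile bench-rot 0.4950357230873611 0.26488135620948017
```

```bash
cat >> h.py <<'E'
A=np.radians(-11.0);UX=np.array([np.cos(A),np.sin(A)]);UY=np.array([-np.sin(A),np.cos(A)])
def plan(*ts):
    o=ctrl.get_obs();q=np.array(o["tool_rot"]);p=np.array(o["eef_pos"]);M=R.from_quat(q[[1,2,3,0]])
    print("t",o["time_s"],"bench X,Y,z",(p[:2]@UX).round(4),(p[:2]@UY).round(4),p[2].round(4),"F",o["contact_force"].round(1),"j",o["joint_positions"].round(2))
    for X,Y,z,ang in ts: # ang: world angle of tool y, deg
        t=np.r_[X*UX+Y*UY,z];a=np.radians(ang);y=np.array([np.cos(a),np.sin(a),0]);zz=np.array([0,0,-1]);x=np.cross(y,zz)
        T=R.from_matrix(np.c_[x,y,zz])
        print((X,Y,z),"delta cm",(M.inv().apply(t-p)*100).round(2),"rot",np.degrees((M.inv()*T).as_rotvec()).round(1))
E
python3 -c "
from h import *
plan((.455,.053,.15,79),(.455,.053,.012,79))"
```

```text
t 0.1 bench X,Y,z 0.082 0.5436 0.1987 F [0.2 0.3 0.2] j [ 1.08  0.26  0.02  1.33 -0.    1.42]
(0.455, 0.053, 0.15) delta cm [-44.21 -42.94   4.92] rot [-0.1 -0.  -8.6]
(0.455, 0.053, 0.012) delta cm [-44.21 -42.92  18.72] rot [-0.1 -0.  -8.6]
```

Request:
jog_arm([
  {"delta_pos": [-6,-6,0.6],"rot": [0,0,-2],"jaw": -0.41},
  {"delta_pos": [-10,-10,1.2],"rot": [0,0,-4],"jaw": -0.41},
  {"delta_pos": [-14,-14,1.8],"rot": [0,0,-6],"jaw": -0.41},
  {"delta_pos": [-18,-18,2.4],"rot": [0,0,-8],"jaw": -0.41},
  {"delta_pos": [-22,-22,3],"rot": [0,0,-8.6],"jaw": -0.41},
  {"delta_pos": [-26,-26,3.5],"rot": [0,0,-8.6],"jaw": -0.41},
  {"delta_pos": [-30,-30,4],"rot": [0,0,-8.6],"jaw": -0.41},
  {"delta_pos": [-34,-34,4.5],"rot": [0,0,-8.6],"jaw": -0.41},
  {"delta_pos": [-38,-38,4.9],"rot": [0,0,-8.6],"jaw": -0.41},
  {"delta_pos": [-42,-41.5,4.9],"rot": [0,0,-8.6],"jaw": -0.41},
  {"delta_pos": [-44.2,-42.9,4.9],"rot": [0,0,-8.6],"jaw": -0.41},
  {"delta_pos": [-44.2,-42.9,4.9],"rot": [0,0,-8.6],"jaw": -0.41},
  {"delta_pos": [-44.2,-42.9,4.9],"rot": [0,0,-8.6],"jaw": -0.41},
])

```text
time_s: 1.72
eef_pos: [0.4564, -0.0332, 0.1501]
tool_rot: [-0.001, 0.095, 0.995, 0.0]
contact_force: [-0.6, -0.7, 0.3]
gripper_width: 0.0602
grip_force: 0.0
```

```bash
python3 - <<'E'
from h import *
plan((.455,.053,.012,79),(.520,.053,.012,79),(.5705,.053,.012,79))
im,d=ctrl.read_camera("wrist");P=cp("wrist");cv2.imwrite("pics/w1.png",im[...,::-1]);np.savez("w1.npz",im=im,d=d)
E
```

```text
t 1.725 bench X,Y,z 0.4543 0.0544 0.1501 F [-0.6 -0.7  0.3] j [-0.26  0.12 -0.28  1.17  0.   -0.07]
(0.455, 0.053, 0.012) delta cm [-0.08 -0.15 13.81] rot [ 0.  -0.1  0.1]
(0.52, 0.053, 0.012) delta cm [-6.58 -0.16 13.8 ] rot [ 0.  -0.1  0.1]
(0.5705, 0.053, 0.012) delta cm [-11.63  -0.16  13.8 ] rot [ 0.  -0.1  0.1]
```

View pics/w1.png

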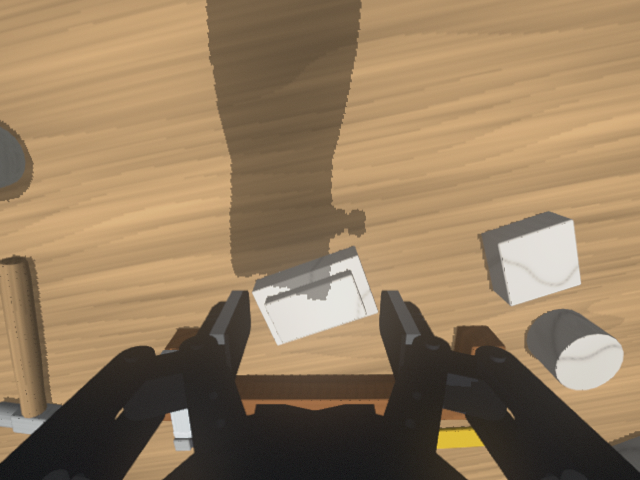

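The wrist view shows the plinth at (315,295), centred between the fingers at columns 235 and 395. The tile is at (540,255), well clear.

Request:
jog_arm([
  {"delta_pos": [-0.1,-0.2,5],"jaw": -0.41},
  {"delta_pos": [-0.1,-0.2,10],"jaw": -0.41},
  {"delta_pos": [-0.1,-0.2,13.8],"jaw": -0.41},
  {"delta_pos": [-0.1,-0.2,13.8],"jaw": -0.41},
  {"delta_pos": [-1,-0.2,13.8],"jaw": -0.41},
  {"delta_pos": [-2,-0.2,13.8],"jaw": -0.41},
  {"delta_pos": [-2.7,-0.2,13.8],"jaw": -0.41},
  {"delta_pos": [-3.4,-0.2,13.8],"jaw": -0.41},
  {"delta_pos": [-4.1,-0.2,13.8],"jaw": -0.41},
  {"delta_pos": [-4.8,-0.2,13.8],"jaw": -0.41},
  {"delta_pos": [-5.5,-0.2,13.8],"jaw": -0.41},
  {"delta_pos": [-6.2,-0.2,13.8],"jaw": -0.41},
  {"delta_pos": [-6.9,-0.2,13.8],"jaw": -0.41},
  {"delta_pos": [-7.6,-0.2,13.8],"jaw": -0.41},
  {"delta_pos": [-8.3,-0.2,13.8],"jaw": -0.41},
  {"delta_pos": [-9,-0.2,13.8],"jaw": -0.41},
  {"delta_pos": [-9.6,-0.2,13.8],"jaw": -0.41},
  {"delta_pos": [-10.2,-0.2,13.8],"jaw": -0.41},
])

```text
$.steps[0]: bad value
```

```bash
cat > look.py <<'E'
import sys;from h import *
n=sys.argv[1];im,d=ctrl.read_camera("top");C=cloud("top",d)
hsv=cv2.cvtColor(im,cv2.COLOR_RGB2HSV)
B=np.stack([C[...,:2]@UX,C[...,:2]@UY],-1)
w=(hsv[...,1]<60)&(hsv[...,2]>110)&(C[...,2]>.022)&(C[...,2]<.056)&(B[...,0]>.46)&(B[...,0]<.70)&(B[...,1]>-.12)&(B[...,1]<.215)
for c in cv2.findContours(w.astype(np.uint8),0,2)[0]:
    if cv2.contourArea(c)<60: continue
    m=np.zeros(w.shape,np.uint8);cv2.drawContours(m,[c],-1,1,-1);m=(m>0)&w;print(cv2.minAreaRect((B[m]*1000).astype(np.float32)),C[m][:,2].mean())
cv2.imwrite(f"pics/{n}.png",cv2.resize(im[130:290,180:480,::-1],(750,400),interpolation=3))
E
python3 look.py t2; python3 -c "
from h import *
plan((.5705,.053,.012,79))"
```

```text
((637.1287231445312, -85.62278747558594), (106.26776123046875, 34.22351837158203), 0.3217930793762207) 0.049099046636477406
t 1.825 bench X,Y,z 0.4543 0.0547 0.1504 F [0.  0.3 0.1] j [-0.26  0.12 -0.28  1.17  0.   -0.07]
(0.5705, 0.053, 0.012) delta cm [-11.62  -0.2   13.83] rot [ 0.  -0.   0.1]
```

View pics/t2.png

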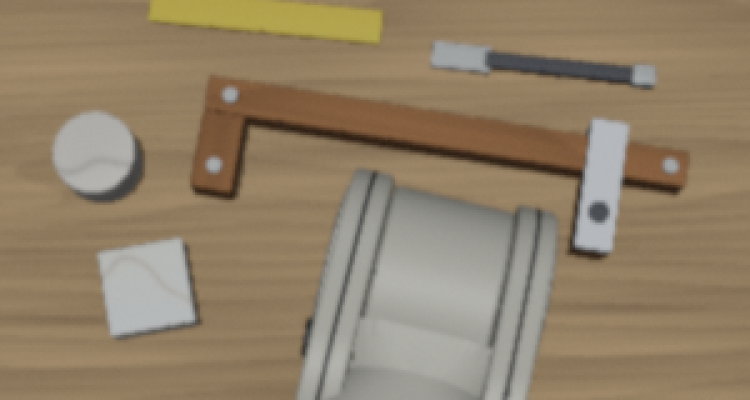

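The call was refused because every row needs "rot". The arm covers the plinth in the top view, and nothing has moved. I'll resend with "rot" included.

Request:
jog_arm([
  {"delta_pos": [-0.1,-0.2,5],"rot": [0,0,0],"jaw": -0.41},
  {"delta_pos": [-0.1,-0.2,10],"rot": [0,0,0],"jaw": -0.41},
  {"delta_pos": [-0.1,-0.2,13.8],"rot": [0,0,0],"jaw": -0.41},
  {"delta_pos": [-0.1,-0.2,13.8],"rot": [0,0,0],"jaw": -0.41},
  {"delta_pos": [-1,-0.2,13.8],"rot": [0,0,0],"jaw": -0.41},
  {"delta_pos": [-2,-0.2,13.8],"rot": [0,0,0],"jaw": -0.41},
  {"delta_pos": [-2.7,-0.2,13.8],"rot": [0,0,0],"jaw": -0.41},
  {"delta_pos": [-3.4,-0.2,13.8],"rot": [0,0,0],"jaw": -0.41},
  {"delta_pos": [-4.1,-0.2,13.8],"rot": [0,0,0],"jaw": -0.41},
  {"delta_pos": [-4.8,-0.2,13.8],"rot": [0,0,0],"jaw": -0.41},
  {"delta_pos": [-5.5,-0.2,13.8],"rot": [0,0,0],"jaw": -0.41},
  {"delta_pos": [-6.2,-0.2,13.8],"rot": [0,0,0],"jaw": -0.41},
  {"delta_pos": [-6.9,-0.2,13.8],"rot": [0,0,0],"jaw": -0.41},
  {"delta_pos": [-7.6,-0.2,13.8],"rot": [0,0,0],"jaw": -0.41},
  {"delta_pos": [-8.3,-0.2,13.8],"rot": [0,0,0],"jaw": -0.41},
  {"delta_pos": [-9,-0.2,13.8],"rot": [0,0,0],"jaw": -0.41},
  {"delta_pos": [-9.6,-0.2,13.8],"rot": [0,0,0],"jaw": -0.41},
  {"delta_pos": [-10.2,-0.2,13.8],"rot": [0,0,0],"jaw": -0.41},
])

```text
time_s: 4.08
eef_pos: [0.5571, -0.0556, 0.0123]
tool_rot: [-0.0, 0.096, 0.995, -0.0]
contact_force: [-0.2, 0.7, 0.0]
gripper_width: 0.0602
grip_force: 0.0
```

```bash
python3 -c "
from h import *
plan((.5705,.053,.012,79))
im,d=ctrl.read_camera('wrist');cv2.imwrite('pics/w2.png',im[...,::-1])"
```

```text
t 4.075 bench X,Y,z 0.5575 0.0517 0.0123 F [-0.2  0.7  0. ] j [-0.25  0.39 -0.28  0.89 -0.   -0.06]
(0.5705, 0.053, 0.012) delta cm [-1.3   0.13  0.03] rot [-0. -0.  0.]
```

View pics/w2.png

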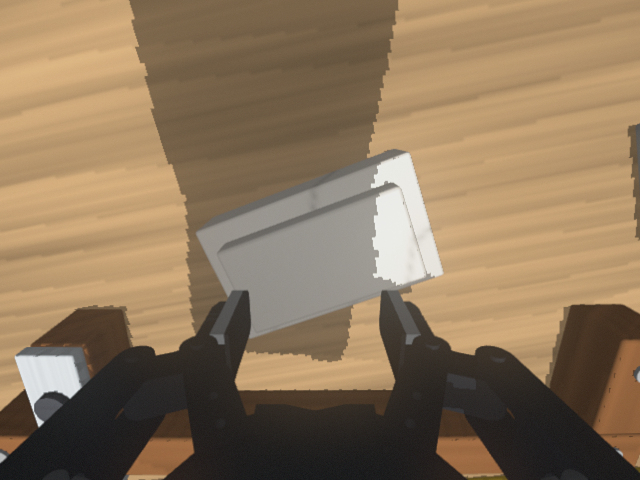

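```bash
python3 -c "
from h import *
P=cp('wrist');print(P['eye'],P['rotation'].round(2))
im,d=ctrl.read_camera('wrist')
p=ray2plane('wrist',[(197,232),(408,152),(442,272),(252,335)],.03)
print((p[:,:2]@UX).round(3),(p[:,:2]@UY).round(3))
C=cloud('wrist',d)
for u,v in [(235,295),(400,300),(330,250),(300,300),(300,360),(410,250),(225,240)]: print(u,v,(C[v,u,:2]@UX).round(3),(C[v,u,:2]@UY).round(3),C[v,u,2].round(3))
o=ctrl.get_obs();print(o['eef_pos'],o['contact_force'])"; python3 look.py t3
```

```text
[ 0.48050157 -0.03995036  0.18640471] [[ 0.19  0.93  0.3 ]
 [ 0.98 -0.18 -0.06]
 [-0.    0.31 -0.95]]
[0.527 0.489 0.548 0.585] [-0.005  0.095  0.117  0.018]
235 295 0.547 0.018 0.057
400 300 0.546 0.088 0.062
330 250 0.531 0.059 0.045
300 300 0.556 0.045 0.045
300 360 0.626 0.042 -0.001
410 250 0.531 0.095 0.044
225 240 0.531 0.008 0.03
[ 0.55738194 -0.05570197  0.01222457] [ 0.33264599  0.39371455 -0.09672309]
((638.0516967773438, -85.43515014648438), (33.576446533203125, 106.32599639892578), 89.82035827636719) 0.04919050233152215
```

```bash
python3 -c "
from h import *
P=cp('wrist');print(P['intrinsics'],P['k1'])
im,d=ctrl.read_camera('wrist')
C=cloud('wrist',d)
for v in (286,289,292,295,300,310,320): print(v,[ (u,d[v,u].round(3),C[v,u,2].round(3),(C[v,u,:2]@UY).round(3)) for u in (228,236,243,248,382,387,393)])
im,d=ctrl.read_camera('scene');cv2.imwrite('pics/s2.png',cv2.resize(im[120:360,160:480,::-1],(800,600),interpolation=3))
"
```

```text
[[334.85802502   0.         314.58848386]
 [  0.         334.85802502 237.12408094]
 [  0.           0.           1.        ]] -0.01714901806789693
286 [(228, np.float32(0.172), np.float64(0.03), np.float64(0.008)), (236, np.float32(0.157), np.float64(0.044), np.float64(0.015)), (243, np.float32(0.157), np.float64(0.044), np.float64(0.019)), (248, np.float32(0.156), np.float64(0.045), np.float64(0.021)), (382, np.float32(0.156), np.float64(0.045), np.float64(0.084)), (387, np.float32(0.155), np.float64(0.046), np.float64(0.086)), (393, np.float32(0.156), np.float64(0.045), np.float64(0.089))]
289 [(228, np.float32(0.172), np.float64(0.031), np.float64(0.008)), (236, np.float32(0.155), np.float64(0.046), np.float64(0.016)), (243, np.float32(0.157), np.float64(0.045), np.float64(0.019)), (248, np.float32(0.156), np.float64(0.045), np.float64(0.021)), (382, np.float32(0.157), np.float64(0.045), np.float64(0.084)), (387, np.float32(0.157), np.float64(0.044), np.float64(0.086)), (393, np.float32(0.173), np.float64(0.03), np.float64(0.093))]
292 [(228, np.float32(0.175), np.float64(0.029),
[... 1509 characters left out ...]
np.float32(0.152), np.float64(0.052), np.float64(0.022)), (382, np.float32(0.149), np.float64(0.055), np.float64(0.082)), (387, np.float32(0.139), np.float64(0.063), np.float64(0.082)), (393, np.float32(0.131), np.float64(0.07), np.float64(0.083))]
320 [(228, np.float32(0.124), np.float64(0.078), np.float64(0.02)), (236, np.float32(0.128), np.float64(0.074), np.float64(0.022)), (243, np.float32(0.141), np.float64(0.063), np.float64(0.022)), (248, np.float32(0.151), np.float64(0.054), np.float64(0.022)), (382, np.float32(0.149), np.float64(0.056), np.float64(0.082)), (387, np.float32(0.138), np.float64(0.066), np.float64(0.082)), (393, np.float32(0.129), np.float64(0.074), np.float64(0.083))]
```

View pics/s2.png

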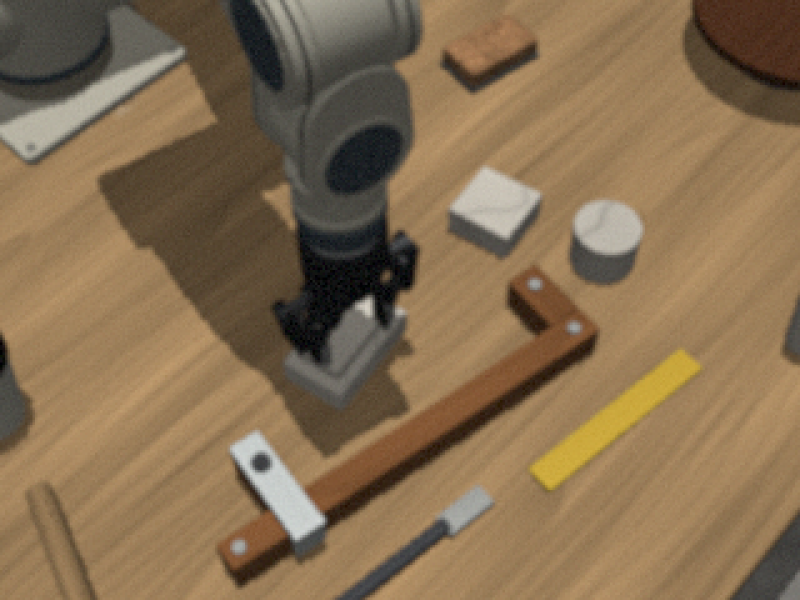

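The crop shows the fingertips sitting above the plinth's top (around pixel 350,330), so they passed over it and did not push. The tips are about 36 mm higher than the reported TCP height suggests. I'll back off and check the tip height with the gripper shut and partly open.

Request:
jog_arm([
  {"delta_pos": [0,0,-3],"rot": [0,0,0],"jaw": -0.41},
  {"delta_pos": [5,0,-3],"rot": [0,0,0],"jaw": -0.41},
  {"delta_pos": [10.2,0,-3],"rot": [0,0,0],"jaw": -0.41},
  {"delta_pos": [10.2,0,0],"rot": [0,0,0],"jaw": -0.41},
  {"delta_pos": [10.2,0,0],"rot": [0,0,0],"jaw": -0.41},
])

```text
time_s: 4.95
eef_pos: [0.4552, -0.0358, 0.0116]
tool_rot: [-0.001, 0.096, 0.995, 0.0]
contact_force: [-0.1, -0.5, -0.1]
gripper_width: 0.0604
grip_force: 0.0
```

```bash
cat > tip.py <<'E'
from h import *
o=ctrl.get_obs();P=cp('wrist');im,d=ctrl.read_camera('wrist');C=cloud('wrist',d,P)
p=o['eef_pos'];q=np.array(o['tool_rot']);T=R.from_quat(q[[1,2,3,0]]).inv().apply((C-p).reshape(-1,3)).reshape(480,640,3)
print('grip_depth',ctrl.grip_depth,'tcp',p.round(4),'F',o['contact_force'].round(1),'w',o['gripper_width'])
m=(d>0)&(abs(T[...,0])<.03)&(abs(T[...,1])<.07)&(C[...,2]>.012)&(T[...,2]>-.1)&(hsv[...,1]<60 if 0 else True)
t=T[m];
for lo,hi in((-.07,-.02),(-.02,.02),(.02,.07)):
    k=t[(t[:,1]>=lo)&(t[:,1]<hi)]
    if len(k)>10: i=np.argsort(k[:,2])[-15:];print(lo,hi,len(k),'lowest tool pts',k[i].mean(0).round(4),'max',k[:,2].max().round(4))
f=ray2plane('wrist',[(330,400)],0);print('table z',np.median(C[(abs(T[...,0])<.1)&(C[...,2]<.01)&(d>0)][:,2]).round(4))
E
python3 tip.py
```

```text
grip_depth 0.0187 tcp [ 0.4552 -0.0358  0.0116] F [-0.1 -0.5 -0.1] w 0.06042957412733012
-0.07 -0.02 9579 lowest tool pts [-0.0008 -0.0296 -0.037 ] max -0.0365
0.02 0.07 9634 lowest tool pts [-0.001   0.0309 -0.0369] max -0.0349
table z -0.0003
```

Request:
jog_arm([
  {"delta_pos": [0,0,0],"rot": [0,0,0],"jaw": 1},
  {"delta_pos": [0,0,0],"rot": [0,0,0],"jaw": 1},
  {"delta_pos": [0,0,0],"rot": [0,0,0],"jaw": 1},
  {"delta_pos": [0,0,0],"rot": [0,0,0],"jaw": 1},
  {"delta_pos": [0,0,0],"rot": [0,0,0],"jaw": 1},
])

```text
time_s: 5.62
eef_pos: [0.4566, -0.0361, 0.0123]
tool_rot: [-0.0, 0.096, 0.995, 0.0]
contact_force: [-0.3, 0.2, -0.2]
gripper_width: 0.0001
grip_force: 0.0
```

```bash
python3 tip.py
```

```text
grip_depth 0.0187 tcp [ 0.4566 -0.0361  0.0123] F [-0.3  0.2 -0.2] w 0.00013234365645863695
-0.07 -0.02 4995 lowest tool pts [ 0.0092 -0.0227 -0.0758] max -0.0747
-0.02 0.02 7841 lowest tool pts [ 0.0107  0.0003 -0.0359] max -0.0352
0.02 0.07 5243 lowest tool pts [ 0.0079  0.022  -0.0751] max -0.0745
table z -0.0004
```

In both states the tips sit 36 mm above the reported TCP, with the table reading 0. I'll allow for that and lower gently.

Request:
jog_arm([
  {"delta_pos": [0,0,0],"rot": [0,0,0],"jaw": -0.41},
  {"delta_pos": [0,0,0.5],"rot": [0,0,0],"jaw": -0.41},
  {"delta_pos": [0,0,1.0],"rot": [0,0,0],"jaw": -0.41},
  {"delta_pos": [0,0,1.5],"rot": [0,0,0],"jaw": -0.41},
  {"delta_pos": [0,0,2.0],"rot": [0,0,0],"jaw": -0.41},
  {"delta_pos": [0,0,2.5],"rot": [0,0,0],"jaw": -0.41},
  {"delta_pos": [0,0,2.5],"rot": [0,0,0],"jaw": -0.41},
])

```text
time_s: 6.55
eef_pos: [0.4563, -0.036, -0.0131]
tool_rot: [-0.0, 0.096, 0.995, 0.0]
contact_force: [0.7, -0.3, -0.8]
gripper_width: 0.0605
grip_force: 0.0
```

```bash
python3 tip.py; python3 -c "
from h import *
plan((.455,.055,-.022,79),(.5705,.055,-.022,79))"
```

```text
grip_depth 0.0187 tcp [ 0.4563 -0.036  -0.0131] F [ 0.7 -0.3 -0.8] w 0.060512796711737545
-0.07 -0.02 9563 lowest tool pts [-0.0005 -0.0296 -0.0371] max -0.0366
0.02 0.07 9636 lowest tool pts [-0.0033  0.0308 -0.0371] max -0.0363
table z -0.0004
t 6.6 bench X,Y,z 0.455 0.0517 -0.0129 F [-0.5  0.5 -0.7] j [-0.26  0.28 -0.55  0.74  0.   -0.07]
(0.455, 0.055, -0.022) delta cm [0.   0.33 0.91] rot [ 0. -0.  0.]
(0.5705, 0.055, -0.022) delta cm [-11.55   0.33   0.91] rot [ 0. -0.  0.]
```

Request:
jog_arm([
  {"delta_pos": [0,0.2,0.8],"rot": [0,0,0],"jaw": -0.41},
  {"delta_pos": [-1,0.3,0.8],"rot": [0,0,0],"jaw": -0.41},
  {"delta_pos": [-2,0.3,0.8],"rot": [0,0,0],"jaw": -0.41},
  {"delta_pos": [-2.7,0.3,0.8],"rot": [0,0,0],"jaw": -0.41},
  {"delta_pos": [-3.4,0.3,0.8],"rot": [0,0,0],"jaw": -0.41},
  {"delta_pos": [-4.1,0.3,0.8],"rot": [0,0,0],"jaw": -0.41},
  {"delta_pos": [-4.8,0.3,0.8],"rot": [0,0,0],"jaw": -0.41},
  {"delta_pos": [-5.5,0.3,0.8],"rot": [0,0,0],"jaw": -0.41},
  {"delta_pos": [-6.2,0.3,0.8],"rot": [0,0,0],"jaw": -0.41},
  {"delta_pos": [-6.9,0.3,0.8],"rot": [0,0,0],"jaw": -0.41},
  {"delta_pos": [-7.6,0.3,0.8],"rot": [0,0,0],"jaw": -0.41},
  {"delta_pos": [-8.3,0.3,0.8],"rot": [0,0,0],"jaw": -0.41},
  {"delta_pos": [-9,0.3,0.8],"rot": [0,0,0],"jaw": -0.41},
  {"delta_pos": [-9.6,0.3,0.8],"rot": [0,0,0],"jaw": -0.41},
  {"delta_pos": [-10.2,0.3,0.8],"rot": [0,0,0],"jaw": -0.41},
  {"delta_pos": [-10.6,0.3,0.8],"rot": [0,0,0],"jaw": -0.41},
  {"delta_pos": [-10.9,0.3,0.8],"rot": [0,0,0],"jaw": -0.41},
])

```text
time_s: 8.72
eef_pos: [0.5639, -0.0542, -0.0207]
tool_rot: [-0.0, 0.096, 0.995, -0.0]
contact_force: [-6.2, 1.8, 2.7]
gripper_width: 0.0603
grip_force: 3.1
```

```bash
cat > wl.py <<'E'
import sys;from h import *
plan();P=cp('wrist');im,d=ctrl.read_camera('wrist');C=cloud('wrist',d,P);hsv=cv2.cvtColor(im,cv2.COLOR_RGB2HSV)
B=np.stack([C[...,:2]@UX,C[...,:2]@UY],-1);cv2.imwrite(f'pics/{sys.argv[1]}.png',im[...,::-1])
w=(hsv[...,1]<60)&(hsv[...,2]>60)&(C[...,2]>.024)&(C[...,2]<.048)&(B[...,1]>-.06)&(B[...,1]<.208)&(B[...,0]>.47)&(B[...,0]<.66)&(d>0)
w=cv2.morphologyEx(w.astype(np.uint8),cv2.MORPH_OPEN,np.ones((5,5)))>0
n,l,s,c=cv2.connectedComponentsWithStats(w.astype(np.uint8))
for k in range(1,n):
    if s[k,4]>1500:
        b=B[l==k]*1000;print(s[k,4],cv2.minAreaRect(b.astype(np.float32)),'X',np.percentile(b[:,0],[.5,99.5]).round(1),'Y',np.percentile(b[:,1],[.5,99.5]).round(1))
        t=(l==k)&(abs(C[...,2]-.045)<.003);r=cv2.minAreaRect((B[t]*1000).astype(np.float32));print(' step',r)
w=(hsv[...,1]>105)&(abs(C[...,2]-.04)<.004)&(B[...,1]>-.05)&(B[...,1]<.2)&(d>0)&(B[...,0]>.6)&(B[...,0]<.7)
if w.sum()>200:print('batten front X',np.percentile(B[w][:,0],[1,50])*1000)
w=(hsv[...,1]>105)&(abs(C[...,2]-.04)<.004)&(B[...,0]>.59)&(B[...,0]<.64)&(B[...,1]>.18)&(B[...,1]<.26)&(d>0)
if w.sum()>200:print('stop inner Y',np.percentile(B[w][:,1],[1,50])*1000)
E
python3 wl.py w4
```

```text
t 8.725 bench X,Y,z 0.5639 0.0544 -0.0207 F [-6.2  1.8  2.7] j [-0.24  0.44 -0.31  0.82 -0.   -0.05]
10145 ((585.701171875, 56.29911422729492), (25.06252098083496, 70.15777587890625), 1.0972152948379517) X [573.9 595.7] Y [22.6 88.1]
 step ((585.9866943359375, 55.12504577636719), (25.03316879272461, 64.1998291015625), 1.624247670173645)
```

Request:
jog_arm([
  {"delta_pos": [-0.3,0,0],"rot": [0,0,0],"jaw": -0.41},
  {"delta_pos": [-0.5,0,0],"rot": [0,0,0],"jaw": -0.41},
  {"delta_pos": [-0.7,0,0],"rot": [0,0,0],"jaw": -0.41},
  {"delta_pos": [-0.8,0,0],"rot": [0,0,0],"jaw": -0.41},
])

```text
time_s: 9.28
eef_pos: [0.5713, -0.0555, -0.0208]
tool_rot: [-0.001, 0.096, 0.995, -0.0]
contact_force: [-10.2, 1.6, 5.7]
gripper_width: 0.0604
grip_force: 4.9
```

```bash
python3 wl.py w5
```

```text
t 9.275 bench X,Y,z 0.5714 0.0545 -0.0208 F [-10.2   1.6   5.7] j [-0.24  0.45 -0.29  0.83 -0.   -0.05]
10208 ((593.1809692382812, 56.331398010253906), (24.727054595947266, 69.91973114013672), 0.2321116030216217) X [581.4 603.2] Y [22.7 88.1]
 step ((598.024169921875, 56.355613708496094), (24.095947265625, 63.12742614746094), 9.986119270324707)
batten front X [646.86630549 648.76475732]
```

View pics/w5.png

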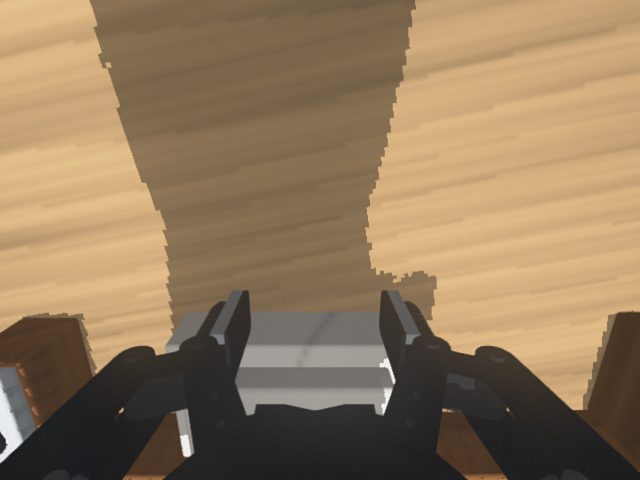

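The plinth is now parallel in the picture, and its near face is at X 581.4 (581.5 expected), so it is at the batten. I'll press slightly more, then retract and go to its jaw-side end.

Request:
jog_arm([
  {"delta_pos": [-0.15,0,0],"rot": [0,0,0],"jaw": -0.41},
  {"delta_pos": [-0.2,0,0],"rot": [0,0,0],"jaw": -0.41},
  {"delta_pos": [-0.2,0,0],"rot": [0,0,0],"jaw": -0.41},
])

```text
time_s: 9.7
eef_pos: [0.5713, -0.0555, -0.0208]
tool_rot: [-0.002, 0.096, 0.995, -0.0]
contact_force: [-16.1, 2.7, 10.8]
gripper_width: 0.0601
grip_force: 7.9
```

Request:
jog_arm([
  {"delta_pos": [1,0,0],"rot": [0,0,0],"jaw": -0.41},
  {"delta_pos": [3,0,0],"rot": [0,0,0],"jaw": -0.41},
  {"delta_pos": [3,0,-5],"rot": [0,0,0],"jaw": 0},
  {"delta_pos": [3,0,-10],"rot": [0,0,-10],"jaw": 0.5},
  {"delta_pos": [3,0,-10],"rot": [0,0,-20],"jaw": 0.5},
  {"delta_pos": [6,0,-10],"rot": [0,0,-30],"jaw": 0.5},
  {"delta_pos": [10,0,-10],"rot": [0,0,-40],"jaw": 0.5},
  {"delta_pos": [14,0,-10],"rot": [0,0,-50],"jaw": 0.5},
  {"delta_pos": [18,0,-10],"rot": [0,0,-60],"jaw": 0.5},
  {"delta_pos": [18,0,-10],"rot": [0,0,-70],"jaw": 0.5},
  {"delta_pos": [18,0,-10],"rot": [0,0,-80],"jaw": 0.5},
  {"delta_pos": [18,0,-10],"rot": [0,0,-90],"jaw": 0.5},
  {"delta_pos": [18,0,-10],"rot": [0,0,-90],"jaw": 0.5},
])

```text
time_s: 11.32
eef_pos: [0.398, -0.0218, 0.0796]
tool_rot: [0.001, -0.636, 0.772, -0.001]
contact_force: [-0.3, -0.0, 0.4]
gripper_width: 0.0216
grip_force: 0.0
```

```bash
python3 look.py t6;python3 -c "
from h import *
plan((.610,-.032,.1,169),(.610,-.032,-.022,169))"
```

```text
((616.0371704101562, 40.69153594970703), (67.1460952758789, 110.64598846435547), 0.09750736504793167) 0.03780657483721057
((637.4663696289062, -85.43175506591797), (107.1133041381836, 33.1337890625), 0.025576280429959297) 0.04892661785384263
t 11.375 bench X,Y,z 0.3947 0.0545 0.0795 F [ 0.1 -0.5 -0. ] j [-0.27  0.08 -0.53  0.96 -0.   -1.64]
(0.61, -0.032, 0.1) delta cm [  8.58 -21.56  -2.01] rot [-0.1 -0.  -0.2]
(0.61, -0.032, -0.022) delta cm [  8.57 -21.54  10.19] rot [-0.1 -0.  -0.2]
```

View pics/t6.png

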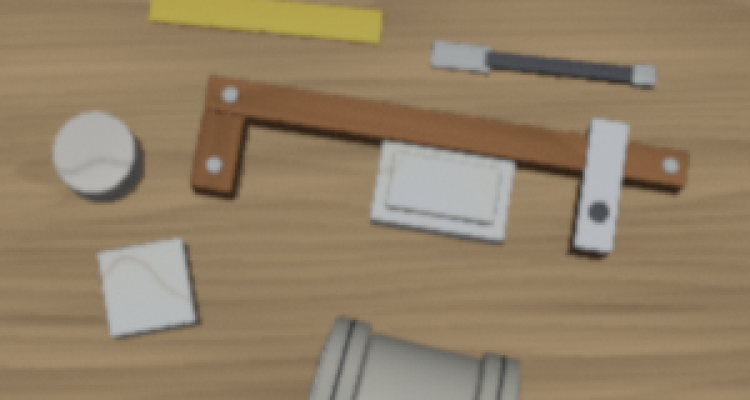

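The top crop shows the plinth (440,190) lying flat on the batten, with its centre at bench (616,41) and angle 0.1°. Its jaw-side end is at Y −14.5 and the jaw face at −69, so I'll lower the fingers between them at Y −42.

Request:
jog_arm([
  {"delta_pos": [2,-4,0],"rot": [0,0,0],"jaw": 0.5},
  {"delta_pos": [4,-9,0],"rot": [0,0,0],"jaw": 0.5},
  {"delta_pos": [6,-14,0],"rot": [0,0,0],"jaw": 0.5},
  {"delta_pos": [8,-18,0],"rot": [0,0,0],"jaw": 0.5},
  {"delta_pos": [9.6,-21.3,0],"rot": [0,0,0],"jaw": 0.5},
  {"delta_pos": [9.6,-21.3,0],"rot": [0,0,0],"jaw": 0.5},
  {"delta_pos": [9.6,-21.3,0],"rot": [0,0,0],"jaw": 0.5},
  {"delta_pos": [9.6,-21.3,4],"rot": [0,0,0],"jaw": 0.5},
  {"delta_pos": [9.6,-21.3,7],"rot": [0,0,0],"jaw": 0.5},
  {"delta_pos": [9.6,-21.3,9],"rot": [0,0,0],"jaw": 0.5},
  {"delta_pos": [9.6,-21.3,9.4],"rot": [0,0,0],"jaw": 0.5},
  {"delta_pos": [9.6,-21.3,9.4],"rot": [0,0,0],"jaw": 0.5},
])

```text
time_s: 12.88
eef_pos: [0.588, -0.156, -0.0139]
tool_rot: [0.0, -0.636, 0.772, -0.0]
contact_force: [-0.5, -0.5, 0.3]
gripper_width: 0.0214
grip_force: 0.0
```

```bash
python3 -c "
from h import *
plan((.610,.070,-.015,169),(.610,.089,-.015,169))"
```

```text
t 12.875 bench X,Y,z 0.607 -0.041 -0.0139 F [-0.5 -0.5  0.3] j [-0.4   0.49 -0.19  0.89  0.   -1.78]
(0.61, 0.07, -0.015) delta cm [-11.1  -0.3   0.1] rot [-0. -0.  0.]
(0.61, 0.089, -0.015) delta cm [-13.   -0.3   0.1] rot [-0. -0.  0.]
```

Request:
jog_arm([
  {"delta_pos": [-0.5,-0.5,0],"rot": [0,0,0],"jaw": 0.5},
  {"delta_pos": [-1.3,-0.5,0],"rot": [0,0,0],"jaw": 0.5},
  {"delta_pos": [-2,-0.5,0],"rot": [0,0,0],"jaw": 0.5},
  {"delta_pos": [-2.7,-0.5,0],"rot": [0,0,0],"jaw": 0.5},
  {"delta_pos": [-3.4,-0.5,0],"rot": [0,0,0],"jaw": 0.5},
  {"delta_pos": [-4.1,-0.5,0],"rot": [0,0,0],"jaw": 0.5},
  {"delta_pos": [-4.8,-0.5,0],"rot": [0,0,0],"jaw": 0.5},
  {"delta_pos": [-5.5,-0.5,0],"rot": [0,0,0],"jaw": 0.5},
  {"delta_pos": [-6.2,-0.5,0],"rot": [0,0,0],"jaw": 0.5},
  {"delta_pos": [-6.9,-0.5,0],"rot": [0,0,0],"jaw": 0.5},
  {"delta_pos": [-7.6,-0.5,0],"rot": [0,0,0],"jaw": 0.5},
  {"delta_pos": [-8.3,-0.5,0],"rot": [0,0,0],"jaw": 0.5},
  {"delta_pos": [-9,-0.5,0],"rot": [0,0,0],"jaw": 0.5},
  {"delta_pos": [-9.7,-0.5,0],"rot": [0,0,0],"jaw": 0.5},
  {"delta_pos": [-10.4,-0.5,0],"rot": [0,0,0],"jaw": 0.5},
  {"delta_pos": [-11.1,-0.5,0],"rot": [0,0,0],"jaw": 0.5},
  {"delta_pos": [-11.7,-0.5,0],"rot": [0,0,0],"jaw": 0.5},
  {"delta_pos": [-12.2,-0.5,0],"rot": [0,0,0],"jaw": 0.5},
  {"delta_pos": [-12.5,-0.5,0],"rot": [0,0,0],"jaw": 0.5},
])

```text
time_s: 15.25
eef_pos: [0.6167, -0.0353, -0.0143]
tool_rot: [-0.001, -0.636, 0.772, -0.001]
contact_force: [-2.6, -7.3, 3.4]
gripper_width: 0.0211
grip_force: 3.7
```

Request:
jog_arm([
  {"delta_pos": [-0.2,0,0],"rot": [0,0,0],"jaw": 0.5},
  {"delta_pos": [-0.4,0,0],"rot": [0,0,0],"jaw": 0.5},
  {"delta_pos": [-0.5,0,0],"rot": [0,0,0],"jaw": 0.5},
])

```text
time_s: 15.62
eef_pos: [0.6176, -0.0305, -0.0143]
tool_rot: [-0.001, -0.636, 0.772, -0.001]
contact_force: [-3.0, -7.0, 4.3]
gripper_width: 0.0213
grip_force: 3.7
```

```bash
python3 -c "
from h import *
plan((.610,.089,-.015,169))"
```

```text
t 15.625 bench X,Y,z 0.6121 0.0879 -0.0143 F [-3.  -7.   4.3] j [-0.18  0.5  -0.17  0.9  -0.   -1.56]
(0.61, 0.089, -0.015) delta cm [-0.11  0.21  0.07] rot [-0.  -0.1 -0. ]
```

Request:
jog_arm([
  {"delta_pos": [-0.1,0,0],"rot": [0,0,0],"jaw": 0.5},
  {"delta_pos": [-0.2,0,0],"rot": [0,0,0],"jaw": 0.5},
  {"delta_pos": [-0.3,0,0],"rot": [0,0,0],"jaw": 0.5},
  {"delta_pos": [-0.4,0,0],"rot": [0,0,0],"jaw": 0.5},
])

```text
time_s: 16.12
eef_pos: [0.6183, -0.0268, -0.0143]
tool_rot: [-0.001, -0.636, 0.772, -0.001]
contact_force: [-2.2, -7.3, 3.3]
gripper_width: 0.0219
grip_force: 3.8
```

```bash
python3 -c "
from h import *
plan((.610,.089,-.015,169))"
```

```text
t 16.125 bench X,Y,z 0.6121 0.0917 -0.0143 F [-2.2 -7.3  3.3] j [-0.18  0.51 -0.17  0.9  -0.   -1.56]
(0.61, 0.089, -0.015) delta cm [0.27 0.21 0.07] rot [-0.  -0.1 -0. ]
```

Request:
jog_arm([
  {"delta_pos": [-0.1,0,0],"rot": [0,0,0],"jaw": 0.5},
  {"delta_pos": [-0.2,0,0],"rot": [0,0,0],"jaw": 0.5},
  {"delta_pos": [-0.3,0,0],"rot": [0,0,0],"jaw": 0.5},
  {"delta_pos": [-0.3,0,0],"rot": [0,0,0],"jaw": 0.5},
])

```text
time_s: 16.62
eef_pos: [0.6184, -0.0266, -0.0143]
tool_rot: [-0.003, -0.635, 0.772, -0.002]
contact_force: [-5.2, -20.1, 3.8]
gripper_width: 0.0213
grip_force: 10.3
```

```bash
python3 wl.py w7
```

```text
t 16.625 bench X,Y,z 0.6122 0.0919 -0.0143 F [ -5.2 -20.1   3.8] j [-0.17  0.51 -0.17  0.9  -0.01 -1.55]
4456 ((612.4049072265625, 115.46949005126953), (30.00299072265625, 30.325021743774414), 2.033496618270874) X [597.7 626.6] Y [101.9 129.5]
 step ((612.4071044921875, 115.51060485839844), (30.008773803710938, 30.241365432739258), 2.069549798965454)
batten front X [648.4923316  662.80259103]
```

View pics/w7.png

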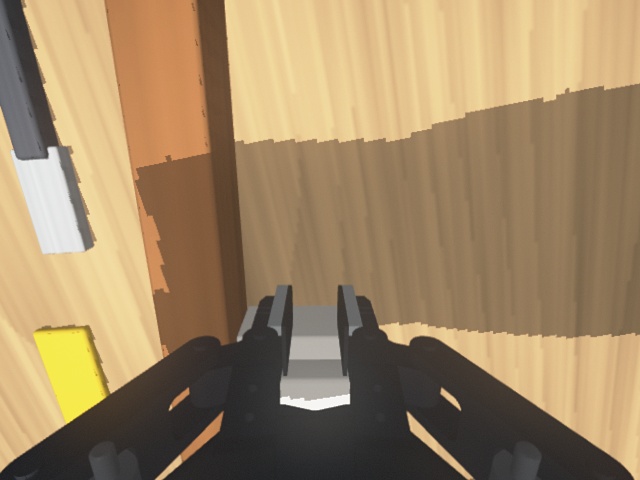

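The wrist picture shows the plinth end (315,310) square to the batten, and the force rose to 20 N at the stop, so it's home. Next is behind the jaw.

Request:
jog_arm([
  {"delta_pos": [0.5,0,0],"rot": [0,0,0],"jaw": 0.5},
  {"delta_pos": [2.5,0,0],"rot": [0,0,0],"jaw": 0.5},
  {"delta_pos": [3,0,-4],"rot": [0,0,0],"jaw": 0.5},
  {"delta_pos": [3,0,-9],"rot": [0,0,0],"jaw": 0.5},
  {"delta_pos": [7,0,-9],"rot": [0,0,0],"jaw": 0.5},
  {"delta_pos": [11,0,-9],"rot": [0,0,0],"jaw": 0.5},
  {"delta_pos": [15,0,-9],"rot": [0,0,0],"jaw": 0.5},
  {"delta_pos": [19,0,-9],"rot": [0,0,0],"jaw": 0.5},
  {"delta_pos": [22,0,-9],"rot": [0,0,0],"jaw": 0.5},
  {"delta_pos": [22.2,0,-9],"rot": [0,0,0],"jaw": 0.5},
  {"delta_pos": [22.2,0,-9],"rot": [0,0,0],"jaw": 0.5},
])

```text
time_s: 18.05
eef_pos: [0.5765, -0.2407, 0.0751]
tool_rot: [0.0, -0.636, 0.772, 0.0]
contact_force: [0.9, -0.1, 0.1]
gripper_width: 0.0213
grip_force: 0.0
```

```bash
python3 look.py t8; python3 -c "
from h import *
plan((.6125,-.127,-.010,169),(.6125,.059,-.010,169))"
```

```text
((637.6279907226562, -85.40275573730469), (33.606441497802734, 106.44095611572266), 89.804931640625) 0.049195003026117165
((615.591796875, 155.83106994628906), (67.29267883300781, 110.78600311279297), 0.21120485663414001) 0.037610847754652885
t 18.1 bench X,Y,z 0.612 -0.1257 0.0752 F [-0.6  0.7  0.3] j [-0.53  0.44 -0.02  1.11  0.   -1.91]
(0.6125, -0.127, -0.01) delta cm [ 0.13 -0.06  8.52] rot [0. 0. 0.]
(0.6125, 0.059, -0.01) delta cm [-18.47  -0.07   8.53] rot [0. 0. 0.]
```

Request:
jog_arm([
  {"delta_pos": [0.2,0,4],"rot": [0,0,0],"jaw": 0.5},
  {"delta_pos": [0.2,0,7],"rot": [0,0,0],"jaw": 0.5},
  {"delta_pos": [0.2,0,8.5],"rot": [0,0,0],"jaw": 0.5},
  {"delta_pos": [0.2,0,8.5],"rot": [0,0,0],"jaw": 0.5},
  {"delta_pos": [-1,0,8.5],"rot": [0,0,0],"jaw": 0.5},
  {"delta_pos": [-2,0,8.5],"rot": [0,0,0],"jaw": 0.5},
  {"delta_pos": [-3,0,8.5],"rot": [0,0,0],"jaw": 0.5},
  {"delta_pos": [-4,0,8.5],"rot": [0,0,0],"jaw": 0.5},
  {"delta_pos": [-5,0,8.5],"rot": [0,0,0],"jaw": 0.5},
  {"delta_pos": [-6,0,8.5],"rot": [0,0,0],"jaw": 0.5},
  {"delta_pos": [-7,0,8.5],"rot": [0,0,0],"jaw": 0.5},
  {"delta_pos": [-8,0,8.5],"rot": [0,0,0],"jaw": 0.5},
  {"delta_pos": [-9,0,8.5],"rot": [0,0,0],"jaw": 0.5},
  {"delta_pos": [-10,0,8.5],"rot": [0,0,0],"jaw": 0.5},
  {"delta_pos": [-11,0,8.5],"rot": [0,0,0],"jaw": 0.5},
])

```text
time_s: 19.98
eef_pos: [0.5977, -0.1321, -0.0098]
tool_rot: [-0.0, -0.636, 0.772, 0.0]
contact_force: [-0.2, -2.4, 1.9]
gripper_width: 0.0217
grip_force: 1.4
```

```bash
python3 -c "
from h import *
plan((.6125,.059,-.010,169))"
```

```text
t 19.975 bench X,Y,z 0.6119 -0.0156 -0.0098 F [-0.2 -2.4  1.9] j [-0.35  0.49 -0.18  0.9  -0.   -1.73]
(0.6125, 0.059, -0.01) delta cm [-7.46 -0.06  0.02] rot [0. 0. 0.]
```

Request:
jog_arm([
  {"delta_pos": [-1,0,0],"rot": [0,0,0],"jaw": 0.5},
  {"delta_pos": [-2,0,0],"rot": [0,0,0],"jaw": 0.5},
  {"delta_pos": [-3,0,0],"rot": [0,0,0],"jaw": 0.5},
  {"delta_pos": [-4,0,0],"rot": [0,0,0],"jaw": 0.5},
  {"delta_pos": [-5,0,0],"rot": [0,0,0],"jaw": 0.5},
  {"delta_pos": [-6,0,0],"rot": [0,0,0],"jaw": 0.5},
  {"delta_pos": [-6.6,0,0],"rot": [0,0,0],"jaw": 0.5},
  {"delta_pos": [-7,0,0],"rot": [0,0,0],"jaw": 0.5},
  {"delta_pos": [-7.3,0,0],"rot": [0,0,0],"jaw": 0.5},
  {"delta_pos": [-7.5,0,0],"rot": [0,0,0],"jaw": 0.5},
  {"delta_pos": [-7.7,0,0],"rot": [0,0,0],"jaw": 0.5},
  {"delta_pos": [-7.8,0,0],"rot": [0,0,0],"jaw": 0.5},
  {"delta_pos": [-7.9,0,0],"rot": [0,0,0],"jaw": 0.5},
  {"delta_pos": [-7.9,0,0],"rot": [0,0,0],"jaw": 0.5},
])

```text
time_s: 21.72
eef_pos: [0.6126, -0.0561, -0.0098]
tool_rot: [-0.001, -0.636, 0.772, -0.0]
contact_force: [-3.0, -6.5, -0.3]
gripper_width: 0.0212
grip_force: 3.3
```

```bash
python3 -c "
from h import *
plan((.6125,.059,-.010,169))"
```

```text
t 21.725 bench X,Y,z 0.6121 0.0618 -0.0098 F [-3.  -6.5 -0.3] j [-0.23  0.5  -0.17  0.9  -0.   -1.61]
(0.6125, 0.059, -0.01) delta cm [ 0.28 -0.04  0.03] rot [ 0.  -0.1 -0. ]
```

Contact at Y 61.8, as predicted. I'll press once more, then retreat and check.

Request:
jog_arm([
  {"delta_pos": [-0.1,0,0],"rot": [0,0,0],"jaw": 0.5},
  {"delta_pos": [-0.2,0,0],"rot": [0,0,0],"jaw": 0.5},
  {"delta_pos": [-0.3,0,0],"rot": [0,0,0],"jaw": 0.5},
  {"delta_pos": [-0.3,0,0],"rot": [0,0,0],"jaw": 0.5},
])

```text
time_s: 22.22
eef_pos: [0.6126, -0.0562, -0.0097]
tool_rot: [-0.003, -0.635, 0.772, -0.002]
contact_force: [-7.0, -20.2, -0.4]
gripper_width: 0.0213
grip_force: 10.5
```

Request:
jog_arm([
  {"delta_pos": [0.5,0,0],"rot": [0,0,0],"jaw": 0.5},
  {"delta_pos": [3,0,0],"rot": [0,0,0],"jaw": 0.5},
  {"delta_pos": [5,0,0],"rot": [0,0,0],"jaw": 0.5},
  {"delta_pos": [5,0,-5],"rot": [0,0,0],"jaw": 0.5},
  {"delta_pos": [5,0,-11],"rot": [0,0,0],"jaw": 0.5},
  {"delta_pos": [5,4,-12],"rot": [0,0,0],"jaw": 0.5},
  {"delta_pos": [5,9,-12],"rot": [0,0,0],"jaw": 0.5},
  {"delta_pos": [5,14,-12],"rot": [0,0,0],"jaw": 0.5},
  {"delta_pos": [5,18,-12],"rot": [0,0,0],"jaw": 0.5},
  {"delta_pos": [5,21,-12],"rot": [0,0,0],"jaw": 0.5},
  {"delta_pos": [5,21,-12],"rot": [0,0,0],"jaw": 0.5},
])

```text
time_s: 23.6
eef_pos: [0.3965, -0.061, 0.1109]
tool_rot: [0.001, -0.636, 0.772, -0.0]
contact_force: [1.1, -0.2, -0.3]
gripper_width: 0.0211
grip_force: 0.0
```

```bash
python3 look.py t9; python3 -c "
from h import *
plan()"
```

```text
((636.2147216796875, 140.33395385742188), (107.75270080566406, 142.0912628173828), 0.20214612782001495) 0.04098634193668862
t 23.65 bench X,Y,z 0.4023 0.0156 0.1109 F [ 0.5 -0.4 -0.2] j [-0.36  0.06 -0.46  1.05  0.   -1.74]
```

View pics/t9.png

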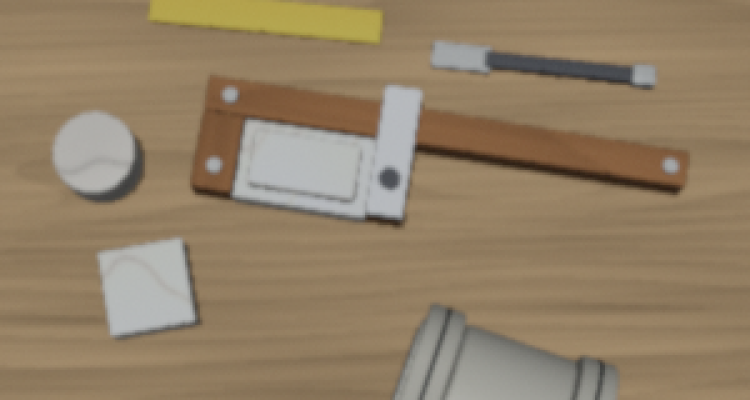

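The final crop shows the plinth (300,165) trapped between the stop (215,150) and the jaw (395,150), flat on the batten. The rule, chisel, tile and drum haven't moved.

```bash
python3 -c "
from workcell import ctrl
print(ctrl.hand_in())"
```

```text
the job is handed in; nothing more can be done
None
```

The plinth is flat against the batten with one end against the fixed stop and the sliding jaw snug on its other end; I checked this in the top view and handed the job in at about 24 s. My first push passed over the plinth without touching it, because the fingertips sit about 36 mm higher than the reported tool height.

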